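# Turn a syrup bottle label-up and lay it on the sloping display stand

### The arm

A 7-joint arm with a two-finger parallel gripper is mounted at the origin on the work surface. World frame = base frame: x ahead of the robot, y to its left, z up, the work surface at z = 0. Lengths are in m, angles in rad, forces in N, time in s.
With the tool pointing down it reaches from about 0.425 to 0.95 m from the base axis. Payload 4.7 kg.
Tool frame: the origin (TCP) lies between the finger pads; the fingertips stand 25 mm ahead of it and the grasp point (between the pads) lies 6 mm ahead of it; z points along the fingers, y is the line along which they close (so a half turn about z gives the same grasp; the last joint's range is limited). The gripper opens to 85 mm and grips with 20 to 120 N. Pads are 22 mm wide; open, the fingers measure 114 mm over their backs; the gripper's body (76 mm by 85 mm) begins 54 mm behind the grasp point. The pads swing forward as they close: fully open they stand 13 mm farther back than shut.
Start: joints at [-0.029, 0.469, -0.049, 1.532, 0.024, 1.141, -0.082], TCP at [0.675, 0, 0.256] pointing down, gripper open.
Joint ranges: [-2.59, 2.59], [-0.33, 1.99], [-1.39, 1.29], [0.1, 2.45], [-1.04, 4.18], [0.21, 1.99], [-2.66, 2.66]. Speed limits (rad/s): [2.57, 2.57, 3.14, 3.14, 3.14, 3.14, 3.14].

### API

Orientations are given as a 3x3 rotation matrix whose columns are the frame's x, y, z axes.
In Python, from rig import * gives the robot as it stands. Calls block until the motion is done:
- movep(position, orientation): joint-space move of the TCP to a pose.
- move_l(position, attitude=None, feed=0.15, until_force=None): straight line of the TCP; attitude=None keeps the orientation; feed is the mean speed in m/s. With until_force (N) it stops when the force on the tool has changed by that much, and returns True; else False.
- move_joints(angles): joint-space move.
- command_gripper(opening, newtons=None): finger opening in m; newtons is the grip in N (None keeps the last); returns when the fingers have stopped.
- sleep(seconds).
- inverse_kinematics(position, orientation): joint angles nearest the present ones, or None.
- sense(): the state.
- camera(name): name is "scene" or "side" or "wrist"; returns (picture, depth): 384x512x3 uint8, red, green, blue; 384x512 float32, m along the optical axis (not along the pixel's ray), 0 where there is no reading.
- camera_params(name): a dict with "K" (3x3 intrinsics, pixels), "position" and "rotation" of the camera in the world; the wrist camera has in their place "tool_from_camera" (4x4, takes a point from camera to tool coordinates, whose origin is the TCP and whose axes are the flange's). Camera axes: x right, y down, z forward; pixel columns grow to the right and rows downward; lengths in m; the calibration is good to about 2 mm. A picture is of the moment at which its call begins: read the wrist's pose just before it. camera_params takes no time and is no camera call.
A pose or a line that the arm cannot do raises Unreachable and nothing moves.
- finish_job(): hands the job in; it is judged then, once.
The state is a dict: "time_s": time; "joint_pos": joint angles; "qd": joint speeds; "joint_efforts": joint torques, N m; "position": TCP position; "tcp_rot": TCP orientation; "wrist_force": force on the tool from outside, world axes, zero at the start; "ft_torque": the same for the moment, N m; "finger_gap": finger opening in m; "gripper_force": force on a finger pad.
Only numpy, scipy, OpenCV 4.12 (cv2) and the standard library are available. Lean on these libraries where they do the work, as an engineer would, in place of code of your own. Each camera call takes 0.05 s, during which the arm holds its last target. There are 200 camera calls.

### The job

The syrup bottle lies on the wooden board with its only label turned away from view. Roll it along the board, without lifting it, until the label faces straight up and it lies still; then pick it up and lay it, label still up, in the two saddles of the sloping display stand, neck uphill and its base against the foot stop, and let go only once it rests there. Leave the jar, the tub and the soap where they are.

Things in the scene. Friction and masses are not known exactly. Their poses are not given: they have to be found in the camera images.
- bottle: Amber bottle on its side, loose, about 0.4 kg. Round body 54 mm across, 120 mm long; shoulder, thin neck, black cap: 182 mm in all. Origin on its axis at mid-body, 60 mm from the base; x towards the neck (y and z do not tell where the label is). Pushed sideways, also between loosely spread fingers, it rolls on the board without slipping, coasting some mm after a push
- label: The bottle's only label, white paper stuck fast to the round body, 72 mm long, wrapped about 47 degrees to each side. Origin as the bottle's (on its axis, mid-body); x towards the neck; z from the axis through the label's middle: z up means label up. It starts 100 to 180 degrees from up, to either side
- bottle_cap (a point): End face of the bottle's cap, on the bottle's axis, 122 mm along x from the bottle's origin
- board: Fixed level wooden board, 220 mm (its x) by 400 mm (its y), top 16 mm above the table; origin at the centre of its underside. A batten 12 mm wide stands 6 mm above the top along each end (y = +-194 mm). The bottle starts within 50 mm of its middle, along the board's x, neck to +x, and rolls along y; lying on the board, its origin is 43 mm above the board's
- stand: Fixed wooden stand; origin at the centre of its underside, base plate 190 (x) by 110 mm (y). A 75 mm wide board slopes up towards +x at 30 degrees, with a 55 mm foot stop at its low end and two V saddles 65 mm wide, with 74 mm clear between them for the fingers. A laid bottle's axis is 46 mm off the sloping board (19 mm free below it); the hand must lean about 30 degrees with the slope
- stand_seat (a point): Where the bottle's origin lies once in the saddles with its base at the foot stop (1.5 mm play): 34 mm to -x of and 103 mm above the stand's origin. The bottle's x is then along (cos 30, 0, sin 30) and the label's z along (-sin 30, 0, cos 30) of the stand's axes. Friction holds it where it is laid along the slope
- jar: Bystander: honey jar with a metal lid, 72 mm across, 105 mm tall, loose; origin at the centre of its underside
- tub: Bystander: white round cream tub, 84 mm across, 48 mm tall, loose; origin at the centre of its underside
- soap: Bystander: bar of soap 85 x 58 x 34 mm, loose; origin at the centre of its underside
Not all that is in view belongs to the job. What is shaped like the bottle but blue or purple is not meant. Of the things that look like the stand, the largest one is meant.

How it is judged:
By the outcome, as a careful person would: the job done as asked, in the order asked, and still so for the second after the job is handed in, with the robot touching nothing.
It also fails if it takes over 58 s, if anything falls off the work surface, if the arm or the gripper's body presses on something with over 40 N, if the wrist force passes 120 N, or if a joint passes its speed limit or range.

## Working session

There is one attempt and no reset: what is moved stays moved. The work goes in short steps, each a Python script; the robot and the scene stay as the last script left them, time stands still between calls to the robot, and variables do not carry over. Pictures are saved under pics/ and viewed, at most 10 in all, crops included, and the job is handed in when it is done.

```bash
ls; mkdir -p pics
cat > h.py <<'E'
from rig import *
import numpy as np, cv2
def snap(name):
    s=sense(); im,d=camera(name); p=camera_params(name); K=np.array(p["K"])
    if name=="wrist":
        T=np.array(p["tool_from_camera"]); R0=np.array(s["tcp_rot"])
        R=R0@T[:3,:3]; t=R0@T[:3,3]+np.array(s["position"])
    else: R=np.array(p["rotation"]); t=np.array(p["position"])
    return im,d,K,R,t
def pts(d,K,R,t):
    v,u=np.mgrid[:d.shape[0],:d.shape[1]]
    c=np.stack([(u-K[0,2])/K[0,0]*d,(v-K[1,2])/K[1,1]*d,d],-1)
    P=c@R.T+t; P[d<=0]=np.nan
    return P
def save(im,n): cv2.imwrite("pics/"+n,cv2.cvtColor(im,cv2.COLOR_RGB2BGR))
E
python3 - <<'E'
from h import *
ims=[]
for n in("scene","side"):
    im,d,K,R,t=snap(n); np.savez(n,im=im,d=d,K=K,R=R,t=t); ims.append(im); print(n,t,R[:,2],K[0,0],(d>0).mean())
save(ims[0],"scene.png");save(ims[1],"side.png")
print(sense())
E
```

```text
pics
scene [1.3401969  0.38582551 0.92213189] [-0.68357135 -0.24526479 -0.68744119] 352.44104920742166 0.9960378011067709
side [-0.16622909  0.70601645  1.0943557 ] [ 0.51090012 -0.44203761 -0.73728137] 389.33559276755784 0.9957987467447916
{'time_s': 0.1, 'joint_pos': array([-0.02892336,  0.46941614, -0.0486127 ,  1.53358043,  0.02410798,
        1.14096405, -0.08231705]), 'qd': array([-1.91720520e-03, -1.79604304e-03, -6.83850762e-05, -3.19181622e-03,
       -4.56524255e-04, -2.97154684e-04,  6.27988241e-04]), 'joint_efforts': array([ 5.33060393e-04, -5.11518788e+01, -4.69155551e-02, -2.38390929e+01,
        1.07741368e-02,  4.46335340e-03,  2.13932526e-05]), 'position': array([6.74526664e-01, 4.02896433e-05, 2.55326511e-01]), 'tcp_rot': array([[-5.46813155e-05,  9.99998412e-01, -1.78106859e-03],
       [ 9.99999997e-01,  5.45751808e-05, -5.96390131e-05],
       [-5.95417162e-05, -1.78107184e-03, -9.99998412e-01]]), 'wrist_force': array([-0.47872707, -0.29764455, -0.70548161]), 'ft_torque': array([ 0.02603379,  0.00534408, -0.08408029]), 'gripper_force': 0.0, 'finger_gap': 0.0851792955503175}
```

View pics/scene.png

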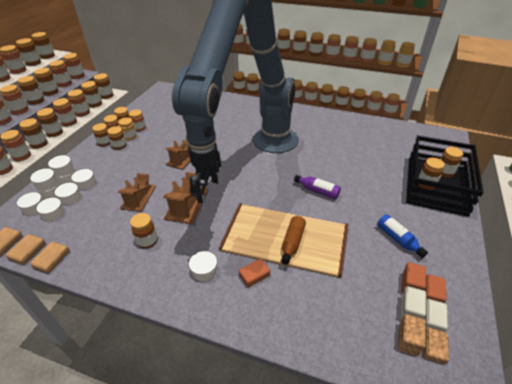

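View pics/side.png

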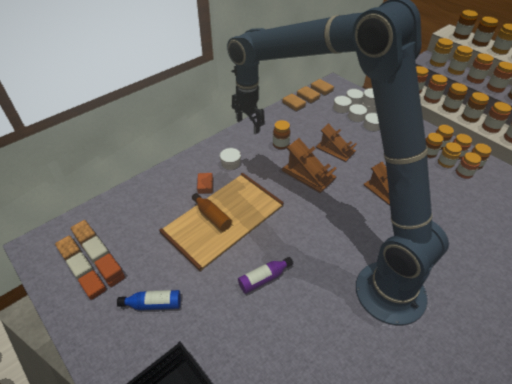

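Scene view: candidates for the bottle are amber at (294,240) (wanted), purple (318,186) and blue (402,235). Candidates for the stand are (183,200), the largest (wanted), and the smaller (137,192) and (180,153). In the side view the wanted ones are at (212,212) and (309,163).

```bash
cat > m.py <<'E'
from h import *
out=[]
for n,bb,bo,st in(("scene",(225,205,350,272),(278,212,310,266),(163,170,208,224)),("side",(158,172,288,266),(188,190,236,235),(280,138,338,192))):
    z=np.load(n+".npz"); im,P=z["im"],pts(z["d"],z["K"],z["R"],z["t"])
    def sub(b): 
        s=np.s_[b[1]:b[3],b[0]:b[2]]; return P[s].reshape(-1,3),cv2.cvtColor(im[s],cv2.COLOR_RGB2HSV).reshape(-1,3)
    p,h=sub(bb); m=(p[:,2]>.010)&(p[:,2]<.026)&(h[:,1]>70)
    r=cv2.minAreaRect((p[m,:2]).astype(np.float32)); print(n,"board",r,np.median(p[m,2]))
    p,h=sub(bo); m=(p[:,2]>.03); q=p[m]; print("bottle",m.sum(),np.nanmax(q,0),np.nanmin(q,0)); print(cv2.minAreaRect(q[:,:2].astype(np.float32)))
    p,h=sub(st); m=(p[:,2]>.008)&(h[:,1]>90)&(p[:,2]<.2);q=p[m]; print("stand",m.sum(),np.nanmax(q,0),np.nanmin(q,0),cv2.minAreaRect(q[:,:2].astype(np.float32)))
    m&=(p[:,2]<.016);print("stand base",cv2.minAreaRect(p[m,:2].astype(np.float32)))
    out.append(cv2.resize(im[st[1]-15:st[3]+15,st[0]-15:st[2]+15],(390,390),interpolation=cv2.INTER_CUBIC))
    a=np.array([bb[0]-5,bb[1]-25,bb[2]+5,bb[3]+25])
save(np.hstack(out),"crop.png")
E
python3 m.py
```

```text
scene board ((0.5701912641525269, 0.2105281800031662), (0.22289752960205078, 0.3963630199432373), 3.5646770000457764) 0.017062034837849294
bottle 715 [0.69652797 0.26619877 0.07389987] [0.5087337  0.2109999  0.03235613]
((0.6025250554084778, 0.23932793736457825), (0.18781617283821106, 0.05365968868136406), 1.0140424966812134)
stand 1067 [ 0.62703926 -0.12160661  0.12312053] [ 0.42964401 -0.22657821  0.00804753] ((0.5278234481811523, -0.18111005425453186), (0.19193486869335175, 0.10468150675296783), 5.885223865509033)
stand base ((0.528992235660553, -0.18400001525878906), (0.18769530951976776, 0.10518821328878403), 8.096508026123047)
side board ((0.59287428855896, 0.14579527080059052), (0.2712475657463074, 0.533968985080719), 3.6526150703430176) 0.015577769877365033
bottle 625 [0.69369265 0.26862468 0.07563617] [0.50545253 0.21246302 0.03066138]
((0.5992787480354309, 0.24386946856975555), (0.18720895051956177, 0.054551661014556885), 2.6384456157684326)
stand 1615 [ 0.70427476 -0.12174215  0.12283331] [ 0.41937162 -0.39259732  0.00804266] ((0.5432230830192566, -0.22804076969623566), (0.2389257550239563, 0.28940027952194214), 51.56884765625)
stand base ((0.5432230830192566, -0.22804076969623566), (0.2389257550239563, 0.28940027952194214), 51.56884765625)
```

View pics/crop.png

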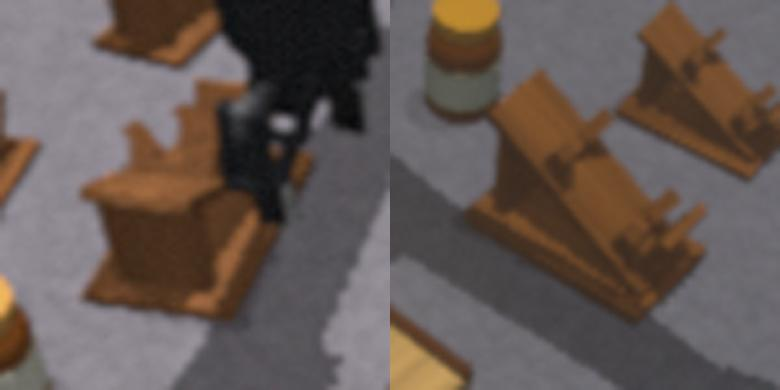

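Crop: the largest stand is shown from both views, with its high end away from the robot and its foot stop towards the robot. Board, bottle and stand sizes match the description. I'll go above the bottle and take a close look.

```bash
cat >> h.py <<'E'
def Rdown(yaw,flip=False):
    c,s=np.cos(yaw),np.sin(yaw); x=np.array([c,s,0]); y=np.array([s,-c,0])
    if flip: x,y=-x,-y
    return np.column_stack([x,y,[0,0,-1]])
YB=np.radians(3.0)
E
python3 - <<'E'
from h import *
print(np.round(camera_params("wrist")["tool_from_camera"],3),camera_params("wrist")["K"][0])
for f in(0,1):print(f,inverse_kinematics([.570,.241,.17],Rdown(YB,f)))
for f in(0,1):
    Ys=np.radians(7);x=np.array([np.cos(Ys),np.sin(Ys),0]);y=np.array([np.sin(Ys),-np.cos(Ys),0]);Z=np.array([0,0,1.])
    xs=x*.866+Z*.5; zt=.5*x-.866*Z; s=-1 if f else 1
    R=np.column_stack([s*xs,s*y,zt]); print(f,inverse_kinematics(np.array([.529,-.183,.103])-.034*x-.006*zt,R),inverse_kinematics(np.array([.529,-.183,.103])-.034*x-.1*zt,R))
# scene stand now? go above the bottle
movep([.570,.241,.19],Rdown(YB,0))
im,d,K,R,t=snap("wrist"); np.savez("w0",im=im,d=d,K=K,R=R,t=t); save(im,"w0.png")
im,d,K,R,t=snap("scene"); np.savez("scene",im=im,d=d,K=K,R=R,t=t)
im,d,K,R,t=snap("side"); np.savez("side",im=im,d=d,K=K,R=R,t=t)
E
python3 m.py | grep stand
```

```text
[[ 0.    -0.963 -0.27   0.067]
 [ 1.     0.    -0.001 -0.001]
 [ 0.001 -0.27   0.963 -0.117]
 [ 0.     0.     0.     1.   ]] [289.70687588   0.         253.30299072]
0 [-0.61576795  0.46378779  0.19949917  1.77127443 -0.11187266  0.91752622
 -1.8871333 ]
1 [-0.1445533   0.50164102 -0.44255475  1.74154997  0.25493347  0.95549007
  0.93548793]
0 [ 1.36028504  0.6550393  -1.19114734  2.26137772  1.33487103  0.35495157
 -2.27130379] [ 0.39508042  0.11646907  0.10074925  2.319707   -0.87652918  0.40036663
 -0.18904645]
1 [ 1.36028504  0.6550393  -1.19114734  2.26137772  1.33487103  0.35495157
  0.87028886] [ 1.48020413  0.28131605 -1.10735852  2.27085441 -0.07625476  0.29171754
  2.20803973]
stand 1364 [ 0.62671682 -0.12082682  0.12164433] [ 0.4312647  -0.2299634   0.00803793] ((0.5283081531524658, -0.18449032306671143), (0.19001293182373047, 0.10617043823003769), 7.760726451873779)
stand base ((0.5301083922386169, -0.1843785047531128), (0.18631026148796082, 0.10621233284473419), 7.933300018310547)
stand 1599 [ 0.70552901 -0.11805333  0.12106061] [ 0.41862907 -0.39178088  0.00803538] ((0.5455544590950012, -0.22668707370758057), (0.23975253105163574, 0.2961416244506836), 49.91658020019531)
stand base ((0.5455544590950012, -0.22668707370758057), (0.23975253105163574, 0.2961416244506836), 49.91658020019531)
```

View pics/w0.png

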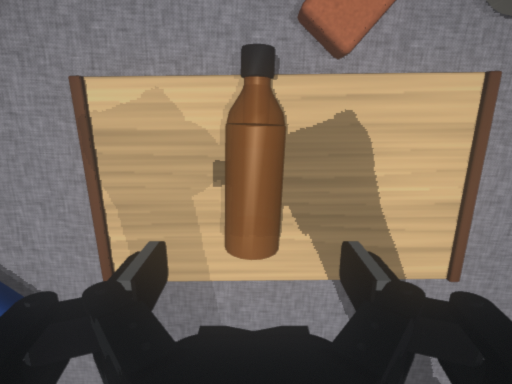

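Wrist view: the bottle lies upright in the picture with its cap at (258,60), its base at (252,255) and its body at columns 225–285. No label shows, and the soap is clear of the fingers at (345,25). Next I'll measure the pose and check the fingers' path.

```bash
cat >> h.py <<'E'
def bottle(im,d,K,R,t,near=None):
    """axis pose of body from wrist depth: origin, yaw"""
    P=pts(d,K,R,t); h=cv2.cvtColor(im,cv2.COLOR_RGB2HSV)
    v,u=np.mgrid[:384,:512]
    m=(P[...,2]>.05)&(P[...,2]<.082)&(P[...,0]>.4)&(P[...,0]<.75)&(P[...,1]>.0)&(P[...,1]<.42)&~((h[...,2]<60))
    n,l,s,c=cv2.connectedComponentsWithStats(m.astype(np.uint8))
    k=1+np.argmax(s[1:,4]); q=P[l==k]
    top=[]
    for a in np.arange(q[:,0].min()+.008,q[:,0].min()+.11,.008):
        w=q[abs(q[:,0]-a)<.004]
        if len(w)<8: continue
        ys=np.percentile(w[:,1],[2,98]); top.append((a,ys.mean(),ys[1]-ys[0],w[:,2].max()))
    top=np.array(top); 
    return q[:,0].min(),q[:,0].max(),top
E
python3 - <<'E'
from h import *
z=np.load("w0.npz"); r=bottle(*[z[k] for k in("im","d","K","R","t")]); print(r[0],r[1]); print(np.round(r[2],4)); w=r[2][:,2]>.03; print(np.degrees(np.arctan(np.polyfit(*r[2][w,:2].T,1)[0])))
im=z["im"];P=pts(z["d"],z["K"],z["R"],z["t"]);P[:]=P
m=(P[...,2]>.008)&(P[...,2]<.03)&(cv2.cvtColor(im,cv2.COLOR_RGB2HSV)[...,1]>70); m[:70]=0;m[290:]=0;m[:,:65]=0
print(cv2.minAreaRect(P[m][:,:2].astype(np.float32)),np.nanmedian(P[m][:,2]))
print([P[v,252] for v in(52,70,253,256,258)])
E
```

```text
0.5093277104860505 0.6683836332380204
[[0.5173 0.2381 0.0486 0.071 ]
 [0.5253 0.2383 0.0485 0.071 ]
 [0.5333 0.238  0.0482 0.0708]
 [0.5413 0.2381 0.0478 0.0708]
 [0.5493 0.2383 0.0478 0.071 ]
 [0.5573 0.2384 0.0479 0.0708]
 [0.5653 0.2386 0.048  0.071 ]
 [0.5733 0.2389 0.0479 0.0716]
 [0.5813 0.239  0.048  0.0708]
 [0.5893 0.2392 0.0481 0.071 ]
 [0.5973 0.2394 0.0482 0.071 ]
 [0.6053 0.2398 0.048  0.0711]
 [0.6133 0.2401 0.0478 0.071 ]]
1.1972867163220806
((0.5665913224220276, 0.20898181200027466), (0.2189418375492096, 0.3992125988006592), 3.5978262424468994) 0.015867328019286475
[array([0.6848952 , 0.24594323, 0.05659329]), array([0.67169486, 0.24527235, 0.05698772]), array([0.51733099, 0.23739882, 0.06999912]), array([0.51376925, 0.23722194, 0.06888081]), array([0.51206268, 0.23713346, 0.06944882])]
```

```bash
cat >> h.py <<'E'
from scipy.optimize import least_squares
YAW=np.radians(1.4); AX=np.array([np.cos(YAW),np.sin(YAW)]); AY=np.array([-AX[1],AX[0]])
O=np.array([.567,.2388])
def look(n=None):
    """cross-bottle coordinate of axis (along AY from O), height, visible label angles (deg, + to +y), no. of label points"""
    im,d,K,R,t=snap("wrist"); 
    if n: save(im,n)
    P=pts(d,K,R,t); a=(P[...,:2]-O)@AX; b=(P[...,:2]-O)@AY; h=cv2.cvtColor(im,cv2.COLOR_RGB2HSV)
    tb=(np.array(sense()["position"])[:2]-O)@AY
    m=(a>.016)&(a<.033)&(P[...,2]>.04)&(P[...,2]<.08)&(abs(b-tb)<.036)
    y,z=b[m],P[...,2][m]
    f=least_squares(lambda p:np.hypot(y-p[0],z-p[1])-.027,[tb,.043],loss="soft_l1",f_scale=.002).x
    ang=np.degrees(np.arctan2(y-f[0],z-f[1])); S=h[...,1][m];V=h[...,2][m]
    w=(S<90)&(V>90)
    r=np.percentile(ang[w],[1,99]) if w.sum()>5 else None
    return f,r,w.sum(),(ang.min(),ang.max()),tb
def at(b,z,feed=.05):
    p=O+AY*b; move_l([*p,z],Rdown(YAW),feed=feed)
E
python3 - <<'E'
from h import *
at(0,.10,.15); command_gripper(.075,20); at(0,.046,.08); command_gripper(.061)
print(sense()["wrist_force"],sense()["finger_gap"]); print(look("a0.png"))
for b in(-.017,-.034):
    at(b,.046,.05); sleep(.3); print(look(),sense()["time_s"])
look("a1.png")
a=np.hstack([cv2.imread("pics/a%d.png"%i)[:,60:452] for i in(0,1)]); cv2.imwrite("pics/a.png",a)
E
```

```text
[0.8063691  0.07246457 0.3811752 ] 0.06106259925980585
(array([0.00021721, 0.04241681]), None, np.int64(0), (np.float64(-82.41267369375608), np.float64(81.95550848007497)), np.float64(0.0001119135060372347))
(array([-0.01998497,  0.04241276]), None, np.int64(0), (np.float64(-84.9423612838737), np.float64(79.33792329670506)), np.float64(-0.01672926324363692)) 4.8667
(array([-0.03627366,  0.04242897]), array([62.62110211, 77.77191785]), np.int64(147), (np.float64(-76.26210466053774), np.float64(78.91191371344618)), np.float64(-0.033711055144741923)) 5.7083
```

View pics/a.png

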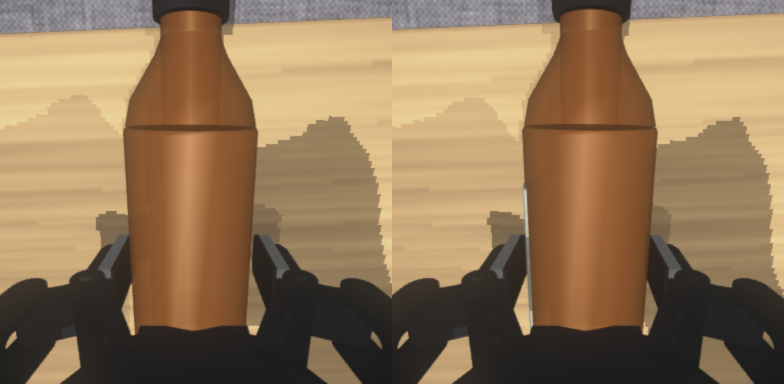

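The label's edge has appeared at the left rim (527,190)–(531,325) of the right-hand picture, 63° from up towards +y. About 110° of rolling is left, or 52 mm.

Run:
```python
from h import *
for b in(-.055,-.070):
    at(b,.046,.05); sleep(.4); print(look())
f,r,_,_,tb=look()
c=(r[0]+47) if r[1]>70 else r.mean()
goal=f[0]-.027*np.radians(c); print("centre",c,"goal",goal)
# coasting leaves bottle ~2.7 mm ahead of tool
at(goal+.0027,.046,.03); sleep(.5); print(look("b0.png"))
```

```text
(array([-0.05749709,  0.0427041 ]), array([19.68161983, 73.55808453]), np.int64(1565), (np.float64(-82.35540489021855), np.float64(77.51741798741976)), np.float64(-0.05481439737034549))
(array([-0.06673178,  0.04326001]), array([2.75195281e-02, 6.63925726e+01]), np.int64(2575), (np.float64(-82.95221249578815), np.float64(79.8515911460961)), np.float64(-0.06996342346944363))
centre 33.46365353735804 goal -0.08250261906406976
(array([-0.07556805,  0.0431601 ]), array([-0.52873822, 65.9872394 ]), np.int64(2553), (np.float64(-82.99847778955636), np.float64(77.72060137887132)), np.float64(-0.07957733620654169))
```

View pics/b0.png

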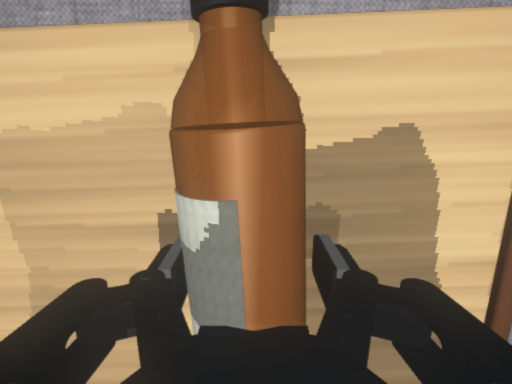

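The label shows at columns 178–240, with its far edge now at the top (about 0°), so its middle is about 47° to +y. The last 9 mm was slid rather than rolled, with the left finger stuck to the bottle. I'll free it by opening a bit and push on more briskly.

```bash
cat >> h.py <<'E'
def byaw():
    """yaw of body from two slices"""
    im,d,K,R,t=snap("wrist"); P=pts(d,K,R,t); a=(P[...,:2]-O)@AX; b=(P[...,:2]-O)@AY
    tb=(np.array(sense()["position"])[:2]-O)@AY; o=[]
    for lo,hi in((.016,.024),(.048,.056)):
        m=(a>lo)&(a<hi)&(P[...,2]>.045)&(P[...,2]<.08)&(abs(b-tb)<.036); y,z=b[m],P[...,2][m]
        o.append(least_squares(lambda p:np.hypot(y-p[0],z-p[1])-.027,[tb,.043],loss="soft_l1",f_scale=.002).x[0])
    return np.degrees(np.arctan((o[1]-o[0])/.032)),o
E
python3 - <<'E'
from h import *
print(byaw(), sense()["wrist_force"],sense()["gripper_force"])
command_gripper(.072); sleep(.2); print(look(),byaw(),sense()["finger_gap"])
at(-.0796-.008,.046,.06); sleep(.4); print(look(),byaw())
at(-.0796-.014,.046,.06); sleep(.4); print(look("c0.png"),byaw(),sense()["time_s"])
E
```

```text
(np.float64(1.7085298312521626), [np.float64(-0.07586757702203342), np.float64(-0.07491307101984787)]) [-1.85122318  3.52932375  2.28912383] 2.1033308655023575
(array([-0.07204568,  0.04281759]), array([ 7.71230955, 64.16014774]), np.int64(1965), (np.float64(-76.66715004449084), np.float64(76.5194031894165)), np.float64(-0.08025914488151724)) (np.float64(1.4820270972506846), [np.float64(-0.07230574418075826), np.float64(-0.071477839453952)]) 0.07183295423525544
(array([-0.07764464,  0.04308663]), array([-0.9752522 , 64.47098682]), np.int64(2428), (np.float64(-84.6871309190222), np.float64(69.90993669492103)), np.float64(-0.0872572366417389)) (np.float64(2.946413201211551), [np.float64(-0.0779940661511082), np.float64(-0.07634702646719276)])
(array([-0.08335242,  0.04313337]), array([-1.14839906, 63.91360693]), np.int64(2407), (np.float64(-84.20539979886355), np.float64(68.70422561440125)), np.float64(-0.09365292731322629)) (np.float64(5.548776085250081), [np.float64(-0.08390979322815545), np.float64(-0.08080104714651495)]) 10.9083
```

View pics/c0.png

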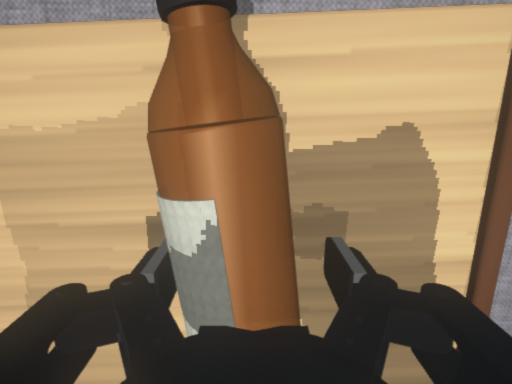

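The label's far edge is at (215,200)–(230,325). The bottle has turned about 5.5° in yaw, against the left finger with the right one clear. Pushes that start in contact stick and slide, while the ones that started with a gap rolled cleanly. So I'll realign the hand to the bottle, back off, and tap it with a run-up.

```bash
python3 - <<'E'
import re
s=open("h.py").read()
s=s.replace("YAW=np.radians(1.4); AX=","YAW=np.radians(6.4); AX=").replace("O=np.array([.567,.2388])","O=np.array([.567,.2388])+np.array([.0244,.9997])*np.array([-1,1])*-.0858")
open("h.py","w").write(s)
E
python3 - <<'E'
from h import *
print(O)
at(.002,.046,.05); sleep(.4); print(look(),byaw())
f=look()[0]; at(f[0]-.018+.016,.046,.03)
f,r,*_=look(); print(f,r)
# tap: pad touches when tool = f-(-.009)...; stroke 6 mm past contact
at(f[0]-.009-.005,.046,.08); sleep(.5); print(look(),byaw(),sense()["time_s"])
E
```

```text
[0.56909352 0.15302574]
(array([0.00766114, 0.04277032]), array([15.46148209, 69.08486446]), np.int64(1610), (np.float64(-84.48606439861993), np.float64(72.84634321798771)), np.float64(0.0018509384099956558)) (np.float64(0.42894076153025207), [np.float64(0.0074970957253820145), np.float64(0.007736665915808855)])
[0.00766873 0.04274639] [15.49461215 69.52938625]
(array([0.00151827, 0.04291441]), array([ 2.95386039, 66.85453539]), np.int64(2253), (np.float64(-81.04387444361403), np.float64(71.06731814280829)), np.float64(-0.006287913122949167)) (np.float64(1.5020852709711798), [np.float64(0.0013092274991700218), np.float64(0.002148342424104131)]) 13.0333
```

Run:
```python
from h import *
def s(l): f,r,_,_,tb=look(); print(l,np.round(f,4),np.round(r,1),round(tb,4),np.round(sense()["wrist_force"],1),sense()["time_s"])
s("now"); 
b0=look()[4]; at(b0+.003,.046,.03); s("back3"); sleep(.3); s("later")
f=look()[0]; at(f[0],.046,.05); s("centred"); sleep(.4); s("later")
f=look()[0]; at(f[0]-.009-.010,.046,.12); s("tap.12"); sleep(.5); s("later"); print(byaw())
```

```text
now [0.0016 0.0429] [ 2.9 66.2] -0.0063 [0.3 0.1 0.1] 13.0833
back3 [0.0016 0.0429] [ 3.1 67.7] -0.0031 [ 0.5 -0.5 -0.9] 13.4333
later [0.0016 0.0429] [ 2.9 67.2] -0.0034 [-0.1  0.4 -0.4] 13.7833
centred [0.0016 0.0429] [ 2.9 67.7] 0.0019 [ 0.7 -0.5  0.4] 14.1333
later [0.0016 0.0429] [ 3.2 68.5] 0.0014 [ 0.6 -1.1  0.6] 14.5833
tap.12 [-0.0172  0.0453] [-32.2  63.9] -0.0176 [-0.7  0.7 -1. ] 14.9917
later [-0.0069  0.0431] [-6. 62.] -0.0169 [-0.3  0.4 -0.3] 15.5417
(np.float64(4.319597299872111), [np.float64(-0.007363437386169891), np.float64(-0.00494633793954143)])
```

The bottle stays put when free, but after the firm tap it climbed (z +2 mm) and rolled back, with its cap lagging. Something is blocking the cap, so I'll check the soap.

Run:
```python
from h import *
def soap(im,P,tag):
    h=cv2.cvtColor(im,cv2.COLOR_RGB2HSV)
    m=(P[...,2]>.02)&(P[...,2]<.045)&(P[...,0]>.64)&(P[...,0]<.85)&(P[...,1]>.0)&(P[...,1]<.3)&(h[...,1]>110)&((h[...,0]<9)|(h[...,0]>172))
    n,l,s,c=cv2.connectedComponentsWithStats(m.astype(np.uint8)); k=1+np.argmax(s[1:,4]); q=P[l==k]
    print(tag,len(q),np.round(cv2.boxPoints(cv2.minAreaRect(q[q[:,2]>.028][:,:2].astype(np.float32))),3).tolist(),np.nanmax(q[:,2]))
ims=[]
z=np.load("scene.npz"); soap(z["im"],pts(z["d"],z["K"],z["R"],z["t"]),"before")
im,d,K,R,t=snap("scene"); P=pts(d,K,R,t); soap(im,P,"now")
ims=[z["im"],im]
save(np.hstack([cv2.resize(i[200:300,220:350],(390,300),interpolation=cv2.INTER_CUBIC) for i in ims]),"d.png")
z=np.load("w0.npz"); soap(z["im"],pts(z["d"],z["K"],z["R"],z["t"]),"w0")
```

```text
before 26 [[0.7059999704360962, 0.17800000309944153], [0.7179999947547913, 0.16699999570846558], [0.7440000176429749, 0.19599999487400055], [0.7329999804496765, 0.2070000022649765]] 0.03790333797589829
now 22 [[0.7110000252723694, 0.15199999511241913], [0.7680000066757202, 0.11400000005960464], [0.7710000276565552, 0.11900000274181366], [0.7139999866485596, 0.15700000524520874]] 0.03738867331800355
w0 155 [[0.7049999833106995, 0.1899999976158142], [0.7080000042915344, 0.1860000044107437], [0.7289999723434448, 0.20399999618530273], [0.7260000109672546, 0.20800000429153442]] 0.0342649104346846
```

View pics/d.png

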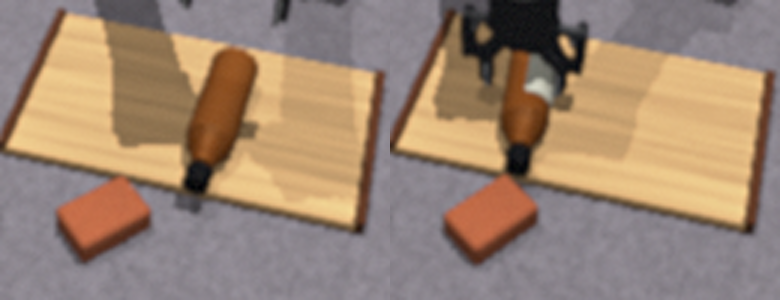

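The cap ran into the soap's near corner: (508,178) in the right panel against (122,178) in the left one. I'll stop going −y. Rolling +y by the remaining ~319° (150 mm) stays on the board and clears the soap. First I'll see how far the soap shifted.

Run:
```python
from h import *
z=np.load("scene.npz"); im2=snap("scene")[0]
for n,im in(("before",z["im"]),("now",im2)):
    h=cv2.cvtColor(im[250:300,228:285],cv2.COLOR_RGB2HSV).astype(int)
    m=(((h[...,0]<11)|(h[...,0]>172))&(h[...,1]>120)&(h[...,2]>50)).astype(np.uint8)
    k,l,s,c=cv2.connectedComponentsWithStats(m); j=1+np.argmax(s[1:,4])
    cn=cv2.findContours((l==j).astype(np.uint8),0,2)[0][0]
    K,R,t=z["K"],z["R"],z["t"]
    u=c[j]+[228,250]; r=R@[(u[0]-K[0,2])/K[0,0],(u[1]-K[1,2])/K[1,1],1]; p=t+r*(.022-t[2])/r[2]
    print(n,s[j],c[j],cv2.minAreaRect(cn)[2],p)
print(look(),byaw())
```

```text
before [ 11   9  31  28 507] [26.09664694 22.0295858 ] 59.534454345703125 [0.74665687 0.16218802 0.022     ]
now [ 11   8  30  29 514] [25.27821012 22.24124514] 55.491477966308594 [0.74821183 0.1600844  0.022     ]
(array([-0.00694047,  0.04305284]), array([-6.1920976 , 61.97414277]), np.int64(2724), (np.float64(-88.78965816553387), np.float64(73.78693285180515)), np.float64(-0.017003112979133084)) (np.float64(4.220459423415855), [np.float64(-0.0074128352560796345), np.float64(-0.005051413528281194)])
```

The soap was nudged about 2.6 mm; I'll keep clear of it from here on. Now rolling towards +y.

```bash
cat >> h.py <<'E'
O=O+AY*-.0090; YAW=np.radians(10.6); AX=np.array([np.cos(YAW),np.sin(YAW)]); AY=np.array([-AX[1],AX[0]])
def s(l,n=None): f,r,_,_,tb=look(n); y=byaw()[0]; print(l,np.round(f,4),None if r is None else np.round(r,1),round(tb,4),"yaw",round(y,1),"t",sense()["time_s"]); return f,r
E
python3 - <<'E'
from h import *
at(0,.046,.04); s("start")
command_gripper(.064)
for b in(.045,.09,.12):
    at(b,.046,.07); sleep(.4); s(b)
E
```

```text
start [0.0022 0.0429] [-1.6 68.7] -0.0006 yaw -0.0 t 16.25
0.045 [0.0467 0.0424] None 0.0448 yaw 0.9 t 17.7917
0.09 [0.0916 0.0424] [-81.4 -67.7] 0.0898 yaw 0.8 t 19.0833
0.12 [0.1212 0.0428] [-72.4  -7.8] 0.1197 yaw 2.1 t 20.1583
```

Run:
```python
from h import *
at(.138,.046,.06); sleep(.4); f,r=s("1")
c=r[1]-47 if r[0]<-60 else r.mean(); goal=f[0]-.027*np.radians(c); print(c,goal)
at(goal-.0016,.046,.05); sleep(.5); s("2","e0.png")
```

```text
1 [0.1358 0.0432] [-67.7  20.5] 0.1378 yaw 1.7 t 21.1083
-26.477869844171707 0.1482638343092186
2 [0.1465 0.0434] [-58.8  41.7] 0.1466 yaw 0.9 t 22.0333
```

View pics/e0.png

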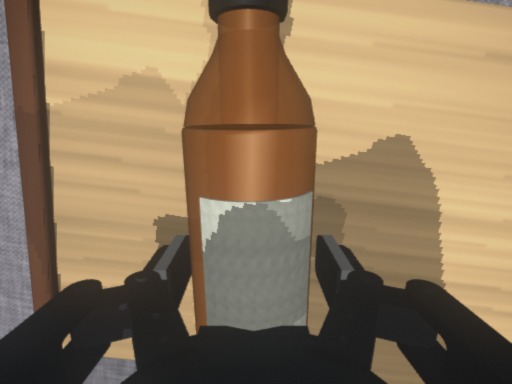

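The label is nearly up: its edges are at columns 202 and 310 on a body centred at column 250, so it is about 6° short. I'll nudge it 2.8 mm further by closing the fingers off-centre, then check.

```bash
cat >> h.py <<'E'
def ctr(r): # label centre from its edge(s) within +-56 deg
    c=[]
    if r[0]>-56: c.append(r[0]+47)
    if r[1]<56: c.append(r[1]-47)
    return float(np.mean(c))
E
python3 - <<'E'
from h import *
f,r=s("0")
at(f[0]+.0028,.046,.03); command_gripper(.0565); sleep(.3); s("nudged")
command_gripper(.064); sleep(.4); f,r=s("open"); print(ctr(r))
E
```

```text
0 [0.1465 0.0434] [-58.4  41.2] 0.1466 yaw 0.9 t 22.1333
nudged [0.148  0.0434] [-55.6  44.3] 0.1493 yaw 0.8 t 23.0333
open [0.1479 0.0434] [-55.4  43.8] 0.1493 yaw 0.7 t 23.775
-5.783793029173779
```

Run:
```python
from h import *
for i in range(3):
    f,r=s("0"); c=r.mean()
    if abs(c)<1.5: break
    d=-.027*np.radians(c); at(f[0]+d+np.sign(d)*.0013,.046,.03); command_gripper(.0562); sleep(.3)
    command_gripper(.064); sleep(.3)
f,r=s("end","f0.png")
```

```text
0 [0.1479 0.0434] [-55.8  44.1] 0.1493 yaw 0.8 t 23.875
0 [0.1506 0.0434] [-51.6  48.5] 0.152 yaw 0.4 t 25.325
0 [0.1506 0.0434] [-51.6  48.6] 0.1526 yaw 0.4 t 26.775
end [0.1505 0.0434] [-51.8  48. ] 0.1526 yaw 0.4 t 26.875
```

View pics/f0.png

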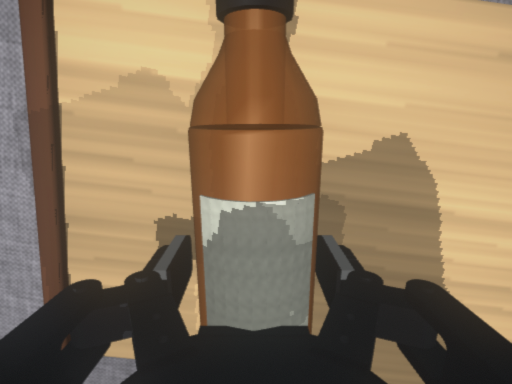

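The label is centred: columns 200–313 on a body spanning 192–320, about −2°, and it lies still. Next is an offline refinement of the stand from the stored views, and then the grip.

```bash
python3 - <<'E'
from h import *
Q=[]
for n in("scene","side"):
    z=np.load(n+".npz"); P=pts(z["d"],z["K"],z["R"],z["t"]); h=cv2.cvtColor(z["im"],cv2.COLOR_RGB2HSV)
    m=(P[...,2]>.004)&(P[...,2]<.2)&(h[...,1]>90)&(P[...,0]>.40)&(P[...,0]<.655)&(P[...,1]>-.262)&(P[...,1]<-.10)
    k,l,s_,c=cv2.connectedComponentsWithStats(m.astype(np.uint8)); j=1+np.argmax(s_[1:,4]); q=P[l==j]; Q.append(q)
    print(n,len(q),cv2.minAreaRect(q[:,:2].astype(np.float32)),cv2.minAreaRect(q[q[:,2]<.016][:,:2].astype(np.float32)))
q=np.vstack(Q)
for yaw in(6.5,7.9):
    y=np.radians(yaw); ex=np.array([np.cos(y),np.sin(y),0]);ey=np.array([-ex[1],ex[0],0])
    l=np.c_[(q-[.5295,-.1844,0])@ex,(q-[.5295,-.1844,0])@ey,q[:,2]]
    # offset above slope plane: seat (-.034,.103), axis 46 mm off
    n=np.array([-.5,0,.866]);u=np.array([.866,0,.5]); S=np.array([-.034,0,.103])
    H=(l-S)@n+.046; A=(l-S)@u
    print(yaw)
    for lo in np.arange(-.08,.13,.01):
        m=(A>=lo)&(A<lo+.01)&(H>-.006); 
        if m.sum()>8:
            hi=m&(H>.012); pl=m&(abs(H)<.006)
            print("%.3f n%d Hmed %.3f Hmax %.3f y(all) %.3f %.3f  hi n%d y %s"%(lo,m.sum(),np.median(H[pl]) if pl.any() else -1,H[m].max(),*np.percentile(l[m,1],[2,98]),hi.sum(),np.round(np.percentile(l[hi,1],[2,98]),3) if hi.any() else ""))
E
python3 - <<'E'
from h import *
im,d,K,R,t=snap("wrist"); P=pts(d,K,R,t); h=cv2.cvtColor(im,cv2.COLOR_RGB2HSV)
a=(P[...,:2]-O)@AX; b=(P[...,:2]-O)@AY
m=(abs(b-.1505)<.015)&(P[...,2]>.06)&(P[...,2]<.08)&(h[...,1]<90)&(h[...,2]>90)&(a>0)&(a<.08); print("label end a",np.percentile(a[m],[95,99,100]))
m2=(abs(b-.1505)<.015)&(P[...,2]>.066)&(P[...,2]<.08)&(a>0); print("shoulder a",a[m2].max())
E
```

```text
scene 1391 ((0.5283078551292419, -0.18445925414562225), (0.19002117216587067, 0.10618377476930618), 7.734537124633789) ((0.5300363898277283, -0.18422448635101318), (0.18653225898742676, 0.10618377476930618), 7.734537124633789)
side 1419 ((0.5179242491722107, -0.18549507856369019), (0.1950007826089859, 0.11224284023046494), 8.252437591552734) ((0.52079838514328, -0.1850782185792923), (0.1891922950744629, 0.11224284023046494), 8.252437591552734)
6.5
-0.080 n52 Hmed -0.000 Hmax 0.067 y(all) -0.020 0.034  hi n37 y [-0.022  0.029]
-0.070 n179 Hmed 0.003 Hmax 0.059 y(all) -0.031 0.033  hi n135 y [-0.029  0.026]
-0.060 n56 Hmed 0.003 Hmax 0.044 y(all) -0.028 0.035  hi n37 y [-0.027  0.032]
-0.050 n111 Hmed 0.003 Hmax 0.042 y(all) -0.033 0.034  hi n72 y [-0.033  0.03 ]
-0.040 n84 Hmed 0.003 Hmax 0.037 y(all) -0.034 0.034  hi n22 y [-0.029  0.031]
-0.030 n52 Hmed 0.003 Hmax 0.008 y(all) -0.034 0.036  hi n0 y 
-0.020 n50 Hmed 0.003 Hmax 0.011 y(all) -0.035 0.037  hi n0 y 
-0.010 n52 Hmed 0.003 Hmax 0.008 y(all) -0.034 0.037  hi n0 y 
-0.000 n46 Hmed 0.002 Hmax 0.010 y(all) -0.034 0.036  hi n0 
[... 1497 characters left out ...]
.037  hi n0 y 
0.030 n64 Hmed 0.002 Hmax 0.045 y(all) -0.026 0.037  hi n43 y [-0.026  0.032]
0.040 n158 Hmed 0.003 Hmax 0.041 y(all) -0.032 0.035  hi n84 y [-0.031  0.032]
0.050 n66 Hmed 0.003 Hmax 0.037 y(all) -0.033 0.035  hi n12 y [-0.029  0.027]
0.060 n61 Hmed 0.003 Hmax 0.009 y(all) -0.033 0.038  hi n0 y 
0.070 n58 Hmed 0.003 Hmax 0.009 y(all) -0.035 0.037  hi n0 y 
0.080 n55 Hmed 0.003 Hmax 0.008 y(all) -0.034 0.035  hi n0 y 
0.090 n52 Hmed 0.003 Hmax 0.008 y(all) -0.031 0.036  hi n0 y 
0.100 n73 Hmed 0.002 Hmax 0.007 y(all) -0.033 0.034  hi n0 y 
0.110 n25 Hmed -0.001 Hmax 0.003 y(all) -0.032 0.034  hi n0 y 
label end a [0.03761387 0.03885697 0.03939231]
shoulder a 0.07544374114003886
```

```bash
cat >> h.py <<'E'
y_=np.radians(7.9); EX=np.array([np.cos(y_),np.sin(y_),0]); EY=np.array([-EX[1],EX[0],0]); EZ=np.array([0,0,1.])
U=.8660*EX+.5*EZ; N=-.5*EX+.8660*EZ; SEAT=np.array([.5255,-.183,0])-.034*EX+.103*EZ
def RT(roll=0):
    from scipy.spatial.transform import Rotation as Ro
    return Ro.from_rotvec(U*roll).as_matrix()@np.column_stack([U,-EY,-N])
def tgt(u,n): return SEAT+U*u+N*(n+.003)
E
python3 - <<'E'
from h import *
f,r=s("pre"); p=O+AY*(f[0]+.0015)+AX*.002; move_l([*p,.046],Rdown(YAW),feed=.04)
command_gripper(0.0,50); st=sense(); print(st["finger_gap"],st["gripper_force"],st["wrist_force"]); s("grip")
move_l([*p,.20],Rdown(YAW),feed=.12); f,r=s2=look()[:2]; print(sense()["time_s"],sense()["finger_gap"])
im,d,K,R,t=snap("wrist"); save(im,"g0.png")
T=sense(); 
for u,n in((.006,.14),(.006,.10),(.006,.05),(.006,.002),(0,0)): print(u,n,np.round(tgt(u,n),3),inverse_kinematics(tgt(u,n),RT()))
E
```

```text
pre [0.1505 0.0434] [-51.8  48.1] 0.1526 yaw 0.4 t 27.025
0.05284821606049989 52.31714129447937 [-0.82651442 -0.86568667  3.71159681]
grip [0.1507 0.0433] [-51.4  48.5] 0.1519 yaw 0.4 t 27.625Traceback (most recent call last):
  File "<stdin>", line 4, in <module>
  File "h.py", line 50, in look
    return f,r,w.sum(),(ang.min(),ang.max()),tb
                        ~~~~~~~^^
    return umr_minimum(a, axis, None, out, keepdims, initial, where)
ValueError: zero-size array to reduction operation minimum which has no identity
```

Run:
```python
from h import *
st=sense(); print(st["time_s"],st["finger_gap"],st["position"],np.round(st["joint_pos"],2),st["wrist_force"])
for u,n in((.006,.14),(.006,.10),(.006,.05),(.006,.002),(0,0)): print(u,n,np.round(tgt(u,n),3),np.round(inverse_kinematics(tgt(u,n),RT()),2))
```

```text
29.1083 0.0527448041881629 [0.54358144 0.29365283 0.1989924 ] [-0.68  0.43  0.16  1.74 -0.08  0.98 -1.88] [-0.48405987 -0.0504693  -5.03028319]
0.006 0.14 [ 0.426 -0.197  0.23 ] [-0.74 -0.07  1.28  2.34 -0.59  0.48 -0.4 ]
0.006 0.1 [ 0.446 -0.194  0.195] [ 0.89  0.14 -0.42  2.28 -0.7   0.38 -0.34]
0.006 0.05 [ 0.471 -0.191  0.152] [ 0.82  0.25 -0.42  2.29 -0.8   0.25 -0.25]
0.006 0.002 [ 0.494 -0.187  0.11 ] [ 1.36  0.65 -1.19  2.25  1.29  0.35 -2.22]
0 0 [ 0.49  -0.188  0.106] [ 1.37  0.66 -1.19  2.26  1.33  0.35 -2.25]
```

Run:
```python
from h import *
for ux,h in((0,.10),(.03,.1),(.06,.1),(0,.07),(0,.05),(0,.03),(0,.015),(.006,0)):
    for roll in (0,.15,-.15):
        q=inverse_kinematics(tgt(.006,.002)+ux*EX+h*EZ,RT(0) if not roll else RT(roll)); print(ux,h,roll,None if q is None else np.round(q,2))
```

```text
0 0.1 0 [ 0.64  0.16 -0.24  2.2  -0.62  0.4  -0.48]
0 0.1 0.15 [ 0.88  0.22 -0.43  2.14 -0.67  0.55 -0.38]
0 0.1 -0.15 [-0.48  0.14  0.9   2.3  -0.81  0.31 -0.37]
0.03 0.1 0 [-0.38  0.25  0.9   2.2  -1.03  0.57 -0.13]
0.03 0.1 0.15 [ 0.67  0.24 -0.24  2.1  -0.71  0.56 -0.37]
0.03 0.1 -0.15 [-0.23  0.16  0.59  2.24 -0.68  0.29 -0.53]
0.06 0.1 0 [-0.35  0.28  0.84  2.15 -1.03  0.57 -0.17]
0.06 0.1 0.15 [-0.12  0.31  0.67  2.09 -1.03  0.73 -0.12]
0.06 0.1 -0.15 [-0.13  0.2   0.45  2.18 -0.6   0.28 -0.64]
0 0.07 0 [ 0.8   0.23 -0.42  2.23 -0.6   0.31 -0.48]
0 0.07 0.15 [ 0.87  0.27 -0.42  2.17 -0.72  0.48 -0.31]
0 0.07 -0.15 [-0.14  0.17  0.53  2.32 -0.97  0.23 -0.22]
0 0.05 0 [ 0.79  0.26 -0.42  2.24 -0.67  0.26 -0.41]
0 0.05 0.15 [ 0.87  0.31 -0.42  2.19 -0.76  0.44 -0.25]
0 0.05 -0.15 [ 1.19  0.36 -0.99  2.27  1.12  0.25 -2.21]
0 0.03 0 [ 0.63  0.28 -0.23  2.27 -0.96  0.25 -0.12]
0 0.03 0.15 [ 1.01  0.38 -0.6   2.19 -0.65  0.35 -0.33]
0 0.03 -0.15 [ 1.18  0.42 -1.    2.29  1.38  0.27 -2.45]
0 0.015 0 [ 1.37  0.61 -1.19  2.24  1.15  0.33 -2.09]
0 0.015 0.15 [ 1.    0.41 -0.6   2.2  -0.67  0.32 -0.29]
0 0.015 -0.15 [ 1.16  0.46 -0.99  2.3   1.54  0.29 -2.59]
0.006 0 0 [ 1.35  0.66 -1.19  2.24  1.3   0.36 -2.22]
0.006 0 0.15 [ 0.99  0.45 -0.6   2.2  -0.69  0.28 -0.27]
0.006 0 -0.15 [ 1.34  0.74 -1.32  2.29  1.65  0.62 -2.61]
```

The reach at the stand is tight and IK hops between branches. I'll fit a kinematic model from IK samples, which costs no robot time, and plan a continuous branch.

```bash
cat > kin.py <<'E'
from h import *
from scipy.spatial.transform import Rotation as Ro
import os
LO=np.array([-2.59,-.33,-1.39,.1,-1.04,.21,-2.66]);HI=np.array([2.59,1.99,1.29,2.45,4.18,1.99,2.66])
def fk(q,p):
    ax=p[:21].reshape(7,3); off=p[21:42].reshape(7,3); R=np.eye(3); t=np.zeros(3)
    for i in range(7):
        t=t+R@off[i]; R=R@Ro.from_rotvec(ax[i]/np.linalg.norm(ax[i])*q[i]).as_matrix()
    return t+R@p[42:45], R@Ro.from_rotvec(p[45:48]).as_matrix()
def fit():
    rng=np.random.default_rng(0); D=[]
    while len(D)<40:
        a=rng.uniform(-.9,.9); r=rng.uniform(.5,.8); pos=np.array([r*np.cos(a),r*np.sin(a),rng.uniform(.1,.4)])
        R=Rdown(rng.uniform(-1,1))@Ro.from_euler("xyz",rng.uniform(-.4,.4,3)).as_matrix()
        q=inverse_kinematics(pos,R)
        if q is not None: D.append((np.array(q),pos,R))
    st=sense(); D.append((st["joint_pos"],st["position"],st["tcp_rot"]))
    z,y=[0,0,1],[0,1,0]
    p0=np.r_[np.ravel([z,y,z,y,z,y,z]),np.ravel([[0,0,0],[0,0,.33],[0,0,.2],[0,0,.2],[0,0,.2],[0,0,.2],[0,0,0]]),[0,0,.25],[0,0,.1]]
    def res(p): return np.concatenate([np.r_[f[0]-x,.3*(f[1]-R).ravel()] for q,x,R in D for f in[fk(q,p)]])
    best=None
    for s7 in(0,1.57,3.14,-1.57):
        p1=p0.copy();p1[47]=s7
        o=least_squares(res,p1,max_nfev=40)
        if best is None or o.cost<best.cost: best=o
        if best.cost<1e-5: break
    print("fit rms mm",1e3*np.sqrt(2*best.cost/len(D)/12)); np.save("kin.npy",best.x); return best.x
p=np.load("kin.npy") if os.path.exists("kin.npy") else fit()
def ik(pos,R,q0,wm=0.0):
    def res(q):
        f=fk(q,p); m=np.minimum(q-LO,HI-q)
        return np.r_[10*(f[0]-pos),3*(f[1]-R).ravel(),.003*(q-q0),10*np.clip(.06-m,0,None)]
    o=least_squares(res,np.clip(q0,LO+.07,HI-.07)); f=fk(o.x,p)
    return o.x,np.linalg.norm(f[0]-pos)*1e3,np.abs(f[1]-R).max(),np.minimum(o.x-LO,HI-o.x).min()
E
python3 - <<'E'
from kin import *
np.set_printoptions(precision=2,suppress=True)
rng=np.random.default_rng(1); now=sense()["joint_pos"]; H=(0,.02,.04,.06,.08,.10,.12); best=[]
for k in range(14):
    q=rng.uniform([-.5,0,-1.2,2,-1,.25,-2.5],[1.5,.8,1.0,2.4,2.5,.9,1.5])
    chain=[];ok=True
    for h in H:
        q,e,er,m=ik(tgt(.006,.002)+h*EZ,RT(),q); chain.append(q)
        if e>1 or er>.01 or (h>0 and np.abs(q-chain[-2]).max()>.5): ok=False;break
    if ok: 
        dm=np.abs(np.diff(chain,axis=0)).max(); print(k,chain[0],chain[-1],"maxstep",dm,"dist",np.abs(chain[-1]-now).max()); best.append((dm+.2*np.abs(chain[-1]-now).max(),chain))
if best: np.save("chain.npy",min(best,key=lambda b:b[0])[1])
E
```

```text
fit rms mm 3.332185206046132e-09
7 [ 1.3   0.59 -1.1   2.26  1.2   0.27 -2.15] [ 1.55  0.39 -1.33  2.15  0.37  0.43 -1.4 ] maxstep 0.18661992057023524 dist 2.2274178829654385
13 [ 1.3   0.59 -1.1   2.26  1.2   0.27 -2.15] [ 1.55  0.39 -1.33  2.15  0.37  0.43 -1.4 ] maxstep 0.18661991929411337 dist 2.227417882966904
```

Run:
```python
from kin import *
np.set_printoptions(precision=3,suppress=True)
c=np.load("chain.npy"); now=np.array(sense()["joint_pos"])
def path(a,b):
    for s_ in np.linspace(0,1,9):
        x,R=fk(a+(b-a)*s_,p); base=x-R[:,0]*.06; cap=x+R[:,0]*.122; print(round(s_,2),x,"base z %.3f cap %s"%(base[2],cap))
path(now,c[-1])
for u,n in((.004,.001),(0,0),(-.006,0),(0,-.004)):
    q,e,er,m=ik(tgt(u,n),RT(),c[0]); print(u,n,q,e,er,m)
```

```text
0.0 [0.544 0.294 0.199] base z 0.199 cap [0.663 0.316 0.199]
0.12 [0.564 0.218 0.18 ] base z 0.179 cap [0.685 0.238 0.18 ]
0.25 [0.574 0.145 0.168] base z 0.166 cap [0.695 0.164 0.172]
0.38 [0.575 0.078 0.163] base z 0.158 cap [0.695 0.094 0.173]
0.5 [0.569 0.015 0.166] base z 0.157 cap [0.689 0.03  0.184]
0.62 [ 0.557 -0.042  0.175] base z 0.161 cap [ 0.675 -0.029  0.203]
0.75 [ 0.541 -0.096  0.189] base z 0.170 cap [ 0.656 -0.083  0.229]
0.88 [ 0.52  -0.144  0.208] base z 0.183 cap [ 0.63  -0.132  0.259]
1.0 [ 0.494 -0.187  0.23 ] base z 0.200 cap [ 0.599 -0.173  0.291]
0.004 0.001 [ 1.305  0.593 -1.096  2.259  1.22   0.27  -2.163] 3.8592710530112996e-05 1.9097948537827314e-05 0.059999995417927915
0 0 [ 1.31   0.599 -1.098  2.265  1.253  0.27  -2.189] 9.754817957123619e-05 1.916845456917393e-05 0.059999989058135667
-0.006 0 [ 1.322  0.605 -1.103  2.275  1.288  0.27  -2.217] 0.0001599819968301502 1.924519577189976e-05 0.05999998306189899
0 -0.004 [ 1.299  0.606 -1.089  2.264  1.285  0.27  -2.22 ] 0.00016223199382460091 1.9233998960643817e-05 0.059999985984252574
```

Run:
```python
from kin import *
np.set_printoptions(precision=4,suppress=True)
c=np.load("chain.npy")
def rep(l):
    st=sense(); F=st["wrist_force"]; d=np.array(st["position"])-tgt(0,0); print(l,"u,y,n mm",1e3*np.array([d@U,d@EY,d@N]),"F u,y,n",np.round([F@U,F@EY,F@N],1),"gap",round(st["finger_gap"],4),"t",st["time_s"])
move_joints(c[-1]); rep("hover")
move_joints(c[3]); move_joints(c[1]); rep("h20")
try:
    print(move_l(tgt(.006,.004),RT(),feed=.05,until_force=8)); rep("h4")
    print(move_l(tgt(.006,-.008),RT(),feed=.02,until_force=7)); rep("touch")
except Exception as e: print(repr(e))
```

```text
hover u,y,n mm [ 66.1586   0.306  105.8108] F u,y,n [-2.8  0.6 -3. ] gap 0.0529 t 31.425
h20 u,y,n mm [16.3482  0.1826 19.6256] F u,y,n [-1.6 -0.2 -4.4] gap 0.0525 t 32.3083
False
h4 u,y,n mm [ 7.1931 -0.1983  4.5581] F u,y,n [-2.2 -0.3 -4.7] gap 0.0527 t 32.825
True
touch u,y,n mm [ 5.5651 -0.9414  3.3396] F u,y,n [-0.6 -1.5 -2. ] gap 0.0527 t 33.0583
```

```bash
cat >> kin.py <<'E'
np.set_printoptions(precision=4,suppress=True)
def rep(l):
    st=sense(); F=st["wrist_force"]; d=np.array(st["position"])-tgt(0,0); print(l,"u,y,n mm",1e3*np.array([d@U,d@EY,d@N]),"F u,y,n",np.round([F@U,F@EY,F@N],1),"gap",round(st["finger_gap"],4),"t",st["time_s"])
def go(u,y,n,feed=.02,f=None):
    try: r=move_l(tgt(u,n)+EY*y,RT(),feed=feed,until_force=f)
    except Exception as e: r=repr(e)
    print(r); sleep(.15); rep((u,y,n)); return r
E
python3 - <<'E'
from kin import *
rep("now")
go(.0055,-.001,.004)
go(.0055,-.001,-.004,.015,10)
E
```

```text
now u,y,n mm [ 5.5651 -0.9414  3.3396] F u,y,n [-0.6 -1.5 -2. ] gap 0.0527 t 33.0583
False
(0.0055, -0.001, 0.004) u,y,n mm [ 4.8818 -0.785   3.9046] F u,y,n [-2.5  0.2 -4.5] gap 0.0525 t 33.4667
True
(0.0055, -0.001, -0.004) u,y,n mm [ 3.1732 -1.9095  2.3269] F u,y,n [-0.5 -2.7 -2.3] gap 0.0523 t 33.8833
```

Run:
```python
from kin import *
go(.005,-.003,.003)
go(.005,-.003,-.004,.015,10)
```

```text
False
(0.005, -0.003, 0.003) u,y,n mm [ 4.4994 -2.6556  2.8947] F u,y,n [-1.8  0.3 -3.7] gap 0.0528 t 34.3333
True
(0.005, -0.003, -0.004) u,y,n mm [ 4.8347 -2.9244  1.5431] F u,y,n [0.4 0.7 7.1] gap 0.0526 t 34.75
```

Now it sits square in both saddles: normal force up by 11 N with no side force. Next it slides down-slope to the foot stop.

Run:
```python
from kin import *
go(.005,-.0029,.0022)
r=go(-.010,-.0029,.0022,.015,8)
if r is True:
    st=sense(); u=(np.array(st["position"])-tgt(0,0))@U
    go(u+.0003,-.0029,-.004,.015,10)
```

```text
False
(0.005, -0.0029, 0.0022) u,y,n mm [ 4.5624 -2.8316  2.05  ] F u,y,n [-1.9 -0.5 -4. ] gap 0.0527 t 35.2
True
(-0.01, -0.0029, 0.0022) u,y,n mm [-4.9075 -2.939   2.2337] F u,y,n [ 4.2 -0.4 -2.7] gap 0.053 t 36.1917
True
(np.float64(-0.004607524574068552), -0.0029, -0.004) u,y,n mm [-4.8955 -2.9209  1.5674] F u,y,n [1.4 1.  6.7] gap 0.0532 t 36.5667
```

Base against the foot stop and seated. A numeric label check, then release.

```bash
cat >> kin.py <<'E'
def lab(c0):
    im,d,K,R,t=snap("wrist"); P=pts(d,K,R,t)-c0; a,b,n=P@U,P@EY,P@N; h=cv2.cvtColor(im,cv2.COLOR_RGB2HSV)
    m=(a>.016)&(a<.033)&(n>-.005)&(n<.045)&(abs(b)<.04)
    f=least_squares(lambda p:np.hypot(b[m]-p[0],n[m]-p[1])-.027,[0,0],loss="soft_l1",f_scale=.002).x
    ang=np.degrees(np.arctan2(b[m]-f[0],n[m]-f[1])); w=(h[...,1][m]<90)&(h[...,2][m]>90)
    e=a[(abs(b)<.015)&(abs(n-.027)<.006)&(h[...,1]<90)&(h[...,2]>90)&(a<.06)&(a>0)]
    print("axis err",f,"label",np.percentile(ang[w],[1,99]),w.sum(),"label end a",np.percentile(e,99) if len(e) else None)
E
python3 - <<'E'
from kin import *
c0=np.array(sense()["position"])-N*.003; np.save("c0.npy",c0); lab(c0)
command_gripper(.060); sleep(.4); rep("open60"); lab(c0)
E
```

```text
axis err [-0.0013  0.0006] label [-53.0858  49.4362] 4898 label end a 0.03692427621171692
open60 u,y,n mm [-4.3131 -3.052   1.3594] F u,y,n [-0.6  0.  -0.1] gap 0.0598 t 37.2583
axis err [-0.0012  0.0006] label [-51.9767  48.6048] 4865 label end a 0.03685093376458398
```

Run:
```python
from kin import *
command_gripper(.074); rep("open"); c0=np.load("c0.npy"); lab(c0)
r=go(-.0046,-.003,.025,.05)
if r is not False: r=go(.008,-.003,.024,.05)
for k in range(2):
    st=sense(); x=np.array(st["position"])
    try: print(move_l(x+EZ*.05,RT(),feed=.1))
    except Exception as e: print(repr(e)); break
rep("up"); print(sense()["position"])
```

```text
open u,y,n mm [-4.2709 -3.0173  1.3731] F u,y,n [-0.1 -0.1 -0.3] gap 0.0739 t 37.6
axis err [-0.0012  0.0005] label [-52.3245  49.0977] 4862 label end a 0.036846448744667346
False
(-0.0046, -0.003, 0.025) u,y,n mm [-4.6973 -2.9246 24.8164] F u,y,n [-0.6  0.8 -0.2] gap 0.0742 t 38.425
False
False
up u,y,n mm [ 43.9178  -2.787  110.8248] F u,y,n [-0.5  0.   0.1] gap 0.0739 t 39.725
[ 0.4735 -0.193   0.2235]
```

Run:
```python
from kin import *
lab(np.load("c0.npy")); sleep(.5); lab(np.load("c0.npy"))
print(finish_job(), sense()["time_s"])
```

```text
axis err [-0.0014  0.0006] label [-52.8872  53.7565] 1112 label end a 0.03694847318810475
axis err [-0.0014  0.0006] label [-55.1819  53.0775] 1107 label end a 0.036923889691945606
the job is handed in; nothing more can be done
the job is handed in; nothing more can be done
```

The bottle lies in the stand's saddles, neck uphill, base at the foot stop, label up to within about 2°, released and at rest by the wrist camera, handed in at about 40 s; but while I was rolling it, the cap bumped the soap about 2.6 mm and turned it about 4°, so the soap was not left exactly where it was.

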